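Clamp the clutch shaft and bring its thrust ball round, level in the dish

TASK

Get the clutch shaft and its thrust ball ready for fitting. First slide the near jaw of the bench caliper shut until it presses gently on the standing shaft, and leave it shut. Then take the small dish by its upright lug, lift it about 10 cm straight up from its block and, still over the block, turn it about a quarter turn until its pouring lip points straight at the shaft; keep the dish level so that the loose ball stays in the middle, leave the other parts where they are, and finish holding the dish up there, without putting it down.

Things in the scene. Friction and masses are not known exactly. Their poses are not given: they have to be found in the camera images.
- jaw_tab (a point): Centre of the upright thumb tab on the caliper's sliding jaw, to grip: 12 mm thick along the slide, 30 mm wide, 29 to 73 mm above the table, centre at 51. Its x axis is the slide, along which the jaw closes, away from the robot within 0.2 rad. The jaw's face (40 mm wide, top at 44 mm) is 70 mm ahead; the carriage, top 29 mm above the table, runs between and 18 mm behind. The base plate is fixed.
- jaw (a joint): Sliding jaw, m: 0 is fully open (jaws 60 mm apart), growing as it closes; the gap is 0.060 minus the value, so both jaws touch the 20 mm shaft at 0.040; end stop 0.055. Starts between 0 and 0.012. About 2 N of friction, no spring: it stays where it is left.
- anvil_face (a point): Middle of the flat face of the caliper's fixed (far) jaw, 40 mm wide, 34 mm above the table, its top at 48 mm. Its x axis is the slide direction. The caliper may stand on either side of the robot's centre line, the dish's block on the other.
- shaft_mid (a point): Turned steel shaft, 110 g, standing loose and upright between the caliper's jaws on its 14 mm thick base plate: 20 mm in diameter for its lower 38 mm, then 12 mm, 66 mm tall. This point is on its axis 19 mm above its foot. It starts 6 to 15 mm short of the fixed jaw; the sliding jaw pushes it along upright until both jaws touch it.
- dish_mid (a point): Aluminium dish, 100 to 200 g, 86 mm across, 17 mm high, with a shallow conical hollow. This point is on its axis on the hollow's floor (a 12 mm flat), 5 mm above its underside. Its z axis is the dish's upright, its x axis points out along the pouring lip (a channel 20 mm wide reaching 60 mm from the axis). It starts loose on its block, lip pointing away from the robot within 0.25 rad.
- dish_lug (a point): Centre of the dish's upright lug, to grip. It stands opposite the lip, 62 mm from the dish axis (x = -62 mm in the dish's frame), 22 mm higher than dish_mid. A flat plate 12 mm thick (along the dish's y), 30 mm long (along x), from 8 to 46 mm above the dish's underside. It overhangs the block, so fingers can pass down either side. Axes as the dish's.
- ball_center (a point): Centre of the loose steel ball, 16 mm in diameter, 17 g, that lies in the middle of the dish.
- stand_top (a point): Middle of the top of the fixed square grey block, 80 x 80 mm (100 x 100 mm at its foot), 35 mm high, on which the dish stands at the start.
- flywheel: Brass flywheel, a disc 42 mm across with a small hub, 22 mm high, origin at its underside. A bystander.
- rim_near: Spoked white wheel rim, 52 mm across, 26 mm high, lying flat, origin at its underside. A bystander.
- rim_far: The other spoked white rim, same size, farther from the robot. A bystander.
- motor_mount: Aluminium motor mount, an L-shaped bracket 50 x 36 x 46 mm, origin at its underside. A bystander.
- gearbox: Red gearbox case 75 x 50 x 40 mm with a steel stub at either end (78 mm over the stubs), origin at its underside. A bystander.
Mind the look-alikes: they are no part of the job. Leave any brown look-alike of the part that bears dish_mid alone.

How it is judged:
On the way, in this order (a step that is already met when the one before it is completed fails the run):
1. the sliding jaw is shut on the upright shaft and presses on it (contact force between jaw and shaft above 1.5 N and value of joint jaw between 0.0375 and 0.043 m and angle between shaft_mid's own z axis and vertical below 0.1 rad and horizontal distance between shaft_mid and anvil_face below 0.018 m), for 0.2 s.
2. the dish is lifted clear above its block, level, ball in the middle, not yet turned to the shaft (z of dish_mid in the frame of stand_top above 0.05 m and angle between dish_mid's own z axis and vertical below 0.09 rad and horizontal distance between ball_center and dish_mid below 0.01 m and contact force between the fingers and dish above 1 N and horizontal distance between dish_mid and stand_top below 0.05 m and not (x of shaft_mid in the frame of dish_mid above 0.15 m and y of shaft_mid in the frame of dish_mid between -0.05 and 0.05 m)), for 0.1 s.
At the end, for the whole second after the job is handed in: Gripped dish over its block (middles within 50 mm), floor over 50 mm above its top, touching neither block nor caliper, level within 0.09 rad, ball within 10 mm of the middle, shaft ahead of the lip and within 50 mm of its line; jaw still shut on the upright shaft (0.0375 to 0.043) (z of dish_mid in the frame of stand_top above 0.05 m and angle between dish_mid's own z axis and vertical below 0.09 rad and horizontal distance between ball_center and dish_mid below 0.01 m and contact force between the fingers and dish above 1 N and contact force between dish and stand below 0.05 N and contact force between dish and caliper below 0.05 N and horizontal distance between dish_mid and stand_top below 0.05 m and x of shaft_mid in the frame of dish_mid above 0.15 m and y of shaft_mid in the frame of dish_mid between -0.05 and 0.05 m and value of joint jaw between 0.0375 and 0.043 m and angle between shaft_mid's own z axis and vertical below 0.1 rad and horizontal distance between shaft_mid and anvil_face below 0.018 m); the arm keeps its last pose, push and grip.
It fails at once if the ball strays more than 20 mm from the middle of the dish (horizontal distance between ball_center and dish_mid above 0.02 m).
It fails at once if the dish is tipped by more than 0.2 rad (angle between dish_mid's own z axis and vertical above 0.2 rad).
It fails at once if the shaft is squeezed with more than 40 N (contact force between jaw and shaft above 40 N).
It fails at once if another part is moved by more than 25 mm (distance of any of flywheel, rim_near, rim_far, motor_mount, gearbox from where it was at the start of the episode above 0.025 m).
It also fails if it takes over 58 s, if anything falls off the work surface, if the arm or the gripper's body presses on something with over 40 N, if the wrist force passes 120 N, or if a joint passes its speed limit or range.

ROBOT

A 7-joint arm with a two-finger parallel gripper is mounted at the origin on the work surface. World frame = base frame: x ahead of the robot, y to its left, z up, the work surface at z = 0. Lengths are in m, angles in rad, forces in N, time in s.
With the tool pointing down it reaches from about 0.4 to 0.85 m from the base axis. Payload 10.4 kg.
Tool frame: the origin (TCP) lies at the very end of the fingers, on their centre line; the grasp point (between the pads) lies 19 mm behind it (manip.pinch_z is the distance from the TCP to the grasp point, in m); z points along the fingers, y is the line along which they close (so a half turn about z gives the same grasp; the last joint's range is limited). The gripper opens to 85 mm and grips with 20 to 120 N. Pads are 22 mm wide; open, the fingers measure 114 mm over their backs; the gripper's body (76 mm by 85 mm) begins 54 mm behind the grasp point. The pads swing forward as they close: fully open they stand 13 mm farther back than shut.
Start: joints at [-1.302, 0.332, -0.065, 1.46, 0.022, 1.35, -0.088], TCP at [0.18, 0.599, 0.231] pointing down, gripper open.
Joint ranges: [-2.6, 2.6], [-0.5, 2.12], [-1.47, 1.34], [0.16, 2.42], [-1.27, 4.41], [0.06, 2.06], [-2.6, 2.6]. Speed limits (rad/s): [2.22, 2.22, 2.79, 2.79, 3.14, 3.14, 3.14].

INTERFACE

Orientations are given as a unit quaternion [x, y, z, w].
In Python, from workcell import manip gives the robot as it stands. The module is installed in compiled form; this text tells all that it offers.
- The arm moves only by the shell command python3 -m creep 'ROWS' [OPENING] [FORCE]. ROWS is a JSON object of lists of equal length, an entry for each row: "slide": the shift along the tool's x, y, z in m, a list of three; "twist": the turn about the tool's z in degrees. A call has 1 to 8 rows; each row shifts and turns the commanded pose from where the row before left it, along the tool's axes as they then stand; what a row does not reach is not made up. A row lasts 1/8 s, in which the tool goes at most 62.5 mm and 10.7 degrees, less where a joint would pass 70% of its speed; a pose out of reach is approached as far as the arm can. A call with a gripper value outside its range is refused whole. OPENING is the opening in per cent of the stroke, from 0 (shut) to 100 (fully open), set as the call begins (- or left out, the last holds). The fingers move at their own pace and stop on an object; FORCE is the grip in N (left out, the last holds). Time passes only in rows, so rows that do not move let the fingers close. It gives the time, the measured TCP pose, the force, the opening and the grip force at its end, in the units of the state.
- manip.get_obs(): the state, without advancing time (a new reading comes with each control period).
- manip.camera(name): name is "scene" or "top"; returns (picture, depth): 480x640x3 uint8, blue, green, red; 480x640 float32, m along the optical axis (not along the pixel's ray), 0 where there is no reading.
- manip.camera_params(name): a dict with "intrinsics" (3x3 intrinsics, pixels), "R" (3x3) and "t" (3): a world point X has camera coordinates R X + t. Camera axes: x right, y down, z forward; pixel columns grow to the right and rows downward; lengths in m; the calibration is good to about 2 mm. A picture is of the moment at which its call begins. camera_params takes no time and is no camera call.
- manip.hand_in(): hands the job in; it is judged then, once.
The state is a dict: "clock": time; "joint_pos": joint angles; "joint_velocities": joint speeds; "tau": joint torques, N m; "position": TCP position; "ee_rot": TCP orientation; "ft_force": force on the tool from outside, world axes, zero at the start; "torque": the same for the moment, N m; "grip_width": opening from 0.0 (shut) to 1.0 (fully open); "grasp_force": force on a finger pad.
Only numpy, scipy, OpenCV 4.12 (cv2) and the standard library are available. Lean on these libraries where they do the work, as an engineer would, in place of code of your own. Each camera call takes 0.05 s, during which the arm holds its last target. There are 200 camera calls.

## Working session

There is one attempt and no reset: what is moved stays moved. The work goes in short steps, Python scripts to look and compute and a shell command to move; the robot and the scene stay as the last step left them, time stands still between calls to the robot, and variables do not carry over. Pictures are saved under pics/ and viewed, at most 10 in all, crops included, and the job is handed in when it is done.

```bash
mkdir -p pics; python3 - <<'E'
from workcell import manip
import cv2,numpy as np
for n in("top","scene"):
    p,d=manip.camera(n);cv2.imwrite(f"pics/{n}0.png",p);np.save(f"{n}0.npy",d)
    c=manip.camera_params(n);print(n,c)
o=manip.get_obs();print(o,manip.pinch_z)
E
```

```text
top {'intrinsics': array([[621.20851007,   0.        , 325.68277019],
       [  0.        , 621.20851007, 240.47805687],
       [  0.        ,   0.        ,   1.        ]]), 'R': array([[ 7.59441968e-03, -9.99970724e-01, -9.35575110e-04],
       [-9.97438768e-01, -7.50864067e-03, -7.11303291e-02],
       [ 7.11212218e-02,  1.47337246e-03, -9.97466591e-01]]), 't': array([-0.01742909,  0.57237148,  1.30995479])}
scene {'intrinsics': array([[609.43636808,   0.        , 318.19513226],
       [  0.        , 609.43636808, 235.60521823],
       [  0.        ,   0.        ,   1.        ]]), 'R': array([[-0.21249197,  0.97714047,  0.006608  ],
       [ 0.83246829,  0.18456409, -0.52242956],
       [-0.51170666, -0.10551114, -0.85265684]]), 't': array([ 0.14264475, -0.43039225,  1.56128958])}
{'clock': 0.1, 'joint_pos': array([-1.30161047,  0.33286084, -0.06470603,  1.46087578,  0.02158392,
        1.34989174, -0.08852949]), 'joint_velocities': array([-0.00180917, -0.00205432,  0.00019492, -0.00107972,  0.00081813,
        0.00048893,  0.00026062]), 'tau': array([ 1.40680368e-03, -6.26752782e+01,  4.91989288e-02, -3.92429566e+01,
        1.63227646e-02,  6.92320056e-03,  7.66681183e-06]), 'position': array([0.17968516, 0.59825448, 0.23055411]), 'ee_rot': array([ 1.45379721e-01,  9.89375706e-01, -6.66137700e-04, -7.65204584e-05]), 'ft_force': array([ 0.2996881 , -0.54173741, -0.09982562]), 'torque': array([ 0.02004066, -0.0578251 , -0.01828617]), 'grasp_force': 0.0, 'grip_width': 0.9972133303508665} 0.0187
```

View pics/top0.png

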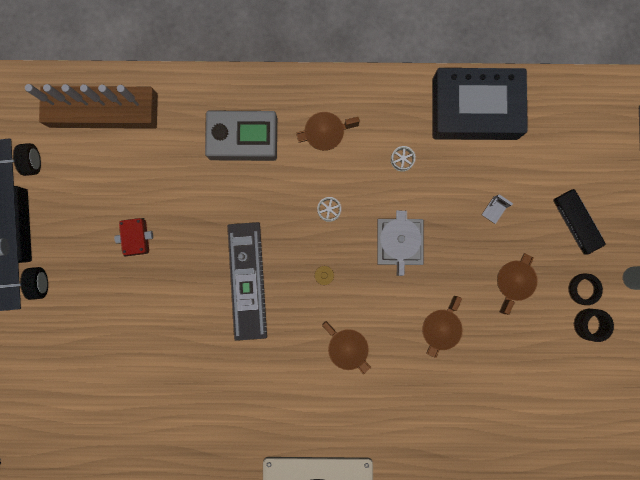

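View pics/scene0.png

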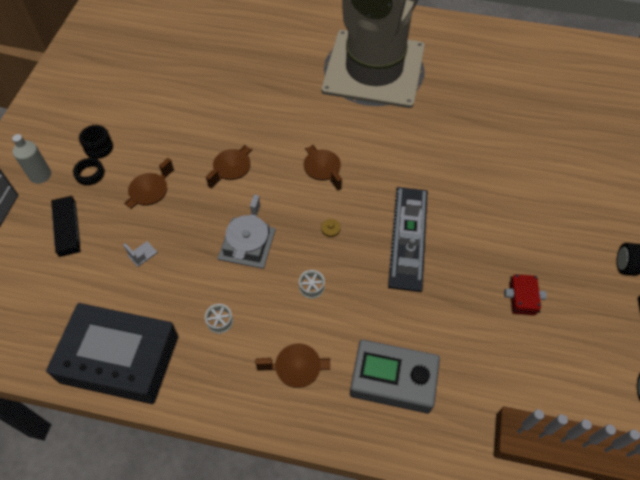

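The caliper is at top (247,280), with its fixed jaw at the far end, around row 235. The candidates for the dish are the grey one at (401,240) on the square block and brown look-alikes at (324,131), (348,350), (442,330) and (517,281). The grey aluminium one on the grey block fits the description. I'll confirm it in an enlarged crop.

```bash
python3 - <<'E'
import cv2,numpy as np
p=cv2.imread("pics/top0.png");q=cv2.imread("pics/scene0.png")
a=cv2.resize(p[195:345,215:275],None,fx=4,fy=4,interpolation=3)
b=cv2.resize(p[200:285,365:435],None,fx=4,fy=4,interpolation=3)
c=cv2.resize(q[180:295,380:440],None,fx=4,fy=4,interpolation=3)
im=np.zeros((600,780,3),np.uint8);im[:,:240]=a;im[:340,250:530]=b;im[:460,540:]=c
cv2.imwrite("pics/crop1.png",im)
d=np.load("top0.npy");print(np.round(d[225:345:4,243:252:2],3).tolist())
E
```

```text
[[1.3389999866485596, 1.3370000123977661, 1.3380000591278076, 1.3370000123977661, 1.3380000591278076], [1.343999981880188, 1.3450000286102295, 1.3329999446868896, 1.3380000591278076, 1.340000033378601], [1.3389999866485596, 1.340000033378601, 1.340000033378601, 1.3370000123977661, 1.3420000076293945], [1.3029999732971191, 1.3049999475479126, 1.2999999523162842, 1.3020000457763672, 1.3040000200271606], [1.3009999990463257, 1.3020000457763672, 1.3009999990463257, 1.3029999732971191, 1.2999999523162842], [1.312000036239624, 1.315000057220459, 1.3220000267028809, 1.3240000009536743, 1.3309999704360962], [1.3389999866485596, 1.3370000123977661, 1.3329999446868896, 1.3350000381469727, 1.3380000591278076], [1.2999999523162842, 1.2970000505447388, 1.3309999704360962, 1.3350000381469727, 1.3300000429153442], [1.2760000228881836, 1.2940000295639038, 1.3070000410079956, 1.3359999656677246, 1.3350000381469727], [1.3009999990463257, 1.3179999589920044, 1.3329999446868896, 1.3339999914169312, 1.3339999914169312], [1.3320000171661377, 1.3309999704360962, 1.3320000171661377, 1.3359999656677246, 1.33
[... 1238 characters left out ...]
9536743, 1.3229999542236328, 1.3259999752044678, 1.3240000009536743, 1.3279999494552612], [1.3259999752044678, 1.3259999752044678, 1.3229999542236328, 1.3289999961853027, 1.3270000219345093], [1.3220000267028809, 1.3259999752044678, 1.3240000009536743, 1.3259999752044678, 1.3279999494552612], [1.3209999799728394, 1.3220000267028809, 1.3220000267028809, 1.3229999542236328, 1.3250000476837158], [1.3289999961853027, 1.3240000009536743, 1.3220000267028809, 1.3200000524520874, 1.3259999752044678], [1.3200000524520874, 1.319000005722046, 1.3220000267028809, 1.3200000524520874, 1.3209999799728394], [1.3329999446868896, 1.3320000171661377, 1.3339999914169312, 1.3370000123977661, 1.3380000591278076]]
```

View pics/crop1.png

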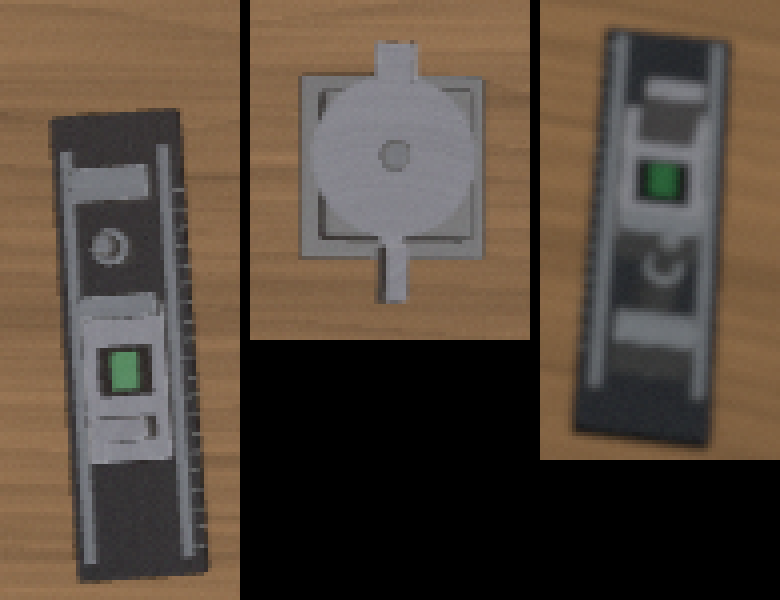

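The crop confirms the grey dish on the grey block. The ball is at top px (401,239), the lug at (402,269) on the near side, and the lip points away. In the caliper, the tab is at about (246,302), the shaft at (242,256), the anvil face at row 245 and the jaw face at row 268.

```bash
cat > h.py <<'E'
from workcell import manip
import cv2,numpy as np
def cloud(n,d):
    c=manip.camera_params(n);K=c["intrinsics"];v,u=np.mgrid[:480,:640]
    C=np.stack([(u-K[0,2])/K[0,0]*d,(v-K[1,2])/K[1,1]*d,d],-1)
    return (C-c["t"])@c["R"]
def ray(n,u,v,z):
    c=manip.camera_params(n);r=c["R"].T@np.linalg.inv(c["intrinsics"])@[u,v,1];o=-c["R"].T@c["t"]
    return o+r*(z-o[2])/r[2]
E
python3 - <<'E'
from h import *
P=cloud("top",np.load("top0.npy"))
p=cv2.imread("pics/top0.png").astype(int)
def reg(name,r0,r1,c0,c1,zl,zh):
    Q=P[r0:r1,c0:c1].reshape(-1,3);Q=Q[(Q[:,2]>zl)&(Q[:,2]<zh)]
    rc=cv2.minAreaRect((Q[:,:2]*1000).astype(np.float32))
    print(name,len(Q),Q.mean(0).round(4),np.ptp(Q,0).round(3),rc)
reg("tab",295,315,234,262,.063,.085)
reg("lug",255,280,390,412,.07,.095)
reg("shaft",245,268,234,252,.06,.1)
reg("anvil",232,248,228,256,.038,.06)
reg("jaw",265,276,232,258,.035,.06)
reg("tool",225,285,370,430,.025,.045)
# caliper dark plate orientation via rails/plate corners at z~.014
for n,u,v,z in[("plateTL",215+50/4,195+120/4,.014),("plateTR",215+180/4,195+109/4,.014),("plateBL",215+80/4,195+581/4,.014),("plateBR",215+208/4,195+571/4,.014),
 ("shafttop",215+107/4,195+246/4,.080),("ball",401.3,238.8,.056),("lugtop",401.75,269.2,.081),("lip",365+147/4,200+43/4,.052),
 ("blkTL",377.7,218.7,.0),("blkBR",423.5,264.5,.0),("tab",246.6,302,.073)]: print(n,ray("top",u,v,z).round(4))
E
```

```text
tab 90 [0.4416 0.1524 0.0727] [0.013 0.03  0.017] ((441.6204528808594, 152.5773162841797), (11.883136749267578, 30.045228958129883), 7.610287189483643)
lug 94 [ 0.5134 -0.1668  0.0801] [0.028 0.013 0.015] ((513.0972900390625, -167.30630493164062), (12.457670211791992, 28.736759185791016), 86.51329040527344)
shaft 31 [0.5355 0.1604 0.0755] [0.01  0.011 0.024] ((535.5170288085938, 160.53494262695312), (9.965461730957031, 10.536235809326172), 69.40746307373047)
anvil 169 [0.5691 0.1623 0.0475] [0.02  0.039 0.018] ((569.5071411132812, 162.19650268554688), (18.458683013916016, 38.909576416015625), 4.0865092277526855)
jaw 112 [0.5052 0.1572 0.0437] [0.013 0.039 0.015] ((505.28558349609375, 157.1569061279297), (11.798508644104004, 39.819236755371094), 5.568769931793213)
tool 654 [ 0.5684 -0.1733  0.0398] [0.073 0.08  0.016] ((569.54443359375, -173.79928588867188), (72.6470947265625, 79.55535888671875), 0.23035527765750885)
plateTL [0.6048 0.1988 0.014 ]
plateTR [0.6113 0.1289 0.014 ]
plateBL [0.3587 0.1782 0.014 ]
plateBR [0.3645 0.1102 0.014 ]
shafttop [0.5341 0.1579 0.08  ]
ball [ 0.5746 -0.1707  0.056 ]
lugtop [ 0.5107 -0.1686  0.081 ]
lip [ 0.6339 -0.1722  0.052 ]
blkTL [ 0.6224 -0.1261  0.    ]
blkBR [ 0.5233 -0.2255  0.    ]
tab [0.4416 0.1474 0.073 ]
```

Measurements agree with the given sizes: tab 12×30 mm at z 0.073, lug 12×29 mm at z 0.080, slide heading about 4.7°. The jaw has about 28 mm left to travel. I'll approach the tab now.

```bash
python3 -m creep '{"slide":[[-0.038,-0.035,0],[-0.038,-0.035,0],[-0.038,-0.035,0],[-0.038,-0.035,0],[-0.038,-0.035,0],[-0.038,-0.035,0],[-0.038,-0.035,0],[-0.038,-0.035,0]],"twist":[0,0,0,0,0,0,0,0]}' 55 20
python3 -m creep '{"slide":[[-0.038,-0.035,0],[-0.038,-0.035,0],[0,0,0],[0,0,0],[0,0,0],[0,0,0],[0,0,0],[0,0,0]],"twist":[0,0,9.8,9.8,9.8,9.8,9.8,9.8]}'
python3 -m creep '{"slide":[[0,0,0],[0,0,0],[0,0,0]],"twist":[9.8,0,0]}'
```

```text
clock: 1.1
position: [0.3909, 0.2413, 0.2312]
ee_rot: [0.145, 0.989, 0.0, -0.0]
ft_force: [0.1, 0.0, -0.1]
grip_width: 0.548
grasp_force: 0.0
clock: 2.1
position: [0.4428, 0.154, 0.231]
ee_rot: [0.615, 0.789, -0.0, -0.0]
ft_force: [0.8, -0.1, -0.0]
grip_width: 0.548
grasp_force: 0.0
clock: 2.48
position: [0.443, 0.154, 0.2312]
ee_rot: [0.676, 0.737, -0.0, -0.0]
ft_force: [-0.1, 0.5, 0.3]
grip_width: 0.547
grasp_force: 0.0
```

```bash
python3 -m creep '{"slide":[[-0.0015,-0.0015,0.045],[0,0,0.05],[0,0,0.045],[0,0,0.03],[0,0,0.017],[0,0,0.008],[0,0,0]],"twist":[0,0,0,0,0,0,0]}'
python3 -m creep '{"slide":[[0,0,0],[0,0,0],[0,0,0],[0,0,0],[0,0,0],[0,0,0]],"twist":[0,0,0,0,0,0]}' 0 25
```

```text
clock: 3.35
position: [0.4416, 0.1524, 0.0363]
ee_rot: [0.677, 0.736, -0.0, -0.0]
ft_force: [-0.2, -0.6, -0.2]
grip_width: 0.549
grasp_force: 0.0
clock: 4.1
position: [0.4421, 0.1528, 0.037]
ee_rot: [0.678, 0.735, 0.001, 0.0]
ft_force: [-1.9, -0.3, 6.8]
grip_width: 0.131
grasp_force: 30.1
```

```bash
python3 -m creep '{"slide":[[0,0.003,0],[0,0.003,0],[0,0.003,0],[0,0.003,0],[0,0.003,0],[0,0.003,0],[0,0.003,0],[0,0.002,0]],"twist":[0,0,0,0,0,0,0,0]}'
python3 -m creep '{"slide":[[0,0.001,0],[0,0.001,0],[0,0,0]],"twist":[0,0,0]}'
```

```text
clock: 5.1
position: [0.465, 0.1545, 0.037]
ee_rot: [0.678, 0.735, 0.0, -0.0]
ft_force: [-2.3, -0.7, 7.9]
grip_width: 0.139
grasp_force: 30.3
clock: 5.48
position: [0.467, 0.1547, 0.037]
ee_rot: [0.678, 0.735, 0.001, 0.0]
ft_force: [-2.4, -0.6, 7.1]
grip_width: 0.135
grasp_force: 30.2
```

```bash
for i in 1 2 3; do python3 -m creep '{"slide":[[0,0.001,0],[0,0,0]],"twist":[0,0]}' | grep -E "pos|force"; done
```

```text
position: [0.468, 0.1548, 0.037]
ft_force: [-2.2, -1.0, 7.8]
grasp_force: 30.2
position: [0.469, 0.1548, 0.037]
ft_force: [-1.7, -0.9, 8.4]
grasp_force: 30.2
position: [0.47, 0.155, 0.037]
ft_force: [-2.3, -0.5, 8.3]
grasp_force: 30.2
```

```bash
python3 -m creep '{"slide":[[0,0.0007,0],[0,0,0]],"twist":[0,0]}' | grep -E "pos|ft"
python3 -m creep '{"slide":[[0,0.0007,0],[0,0,0]],"twist":[0,0]}' | grep -E "pos|ft"
```

```text
position: [0.4706, 0.155, 0.037]
ft_force: [-1.8, -0.6, 8.3]
position: [0.4714, 0.155, 0.037]
ft_force: [-1.9, 0.1, 7.0]
```

```bash
python3 -m creep '{"slide":[[0,0.0007,0],[0,0,0]],"twist":[0,0]}' | grep -E "pos|ft"
python3 -m creep '{"slide":[[0,0.0007,0],[0,0,0]],"twist":[0,0]}' | grep -E "pos|ft"
python3 - <<'E'
from h import *
p,d=manip.camera("scene");cv2.imwrite("pics/s1.png",cv2.resize(p[170:300,360:460],None,fx=4.5,fy=4.5,interpolation=3))
E
```

```text
position: [0.472, 0.1551, 0.037]
ft_force: [-2.3, -1.1, 7.5]
position: [0.4727, 0.1552, 0.037]
ft_force: [-2.5, -1.6, 8.3]
```

View pics/s1.png

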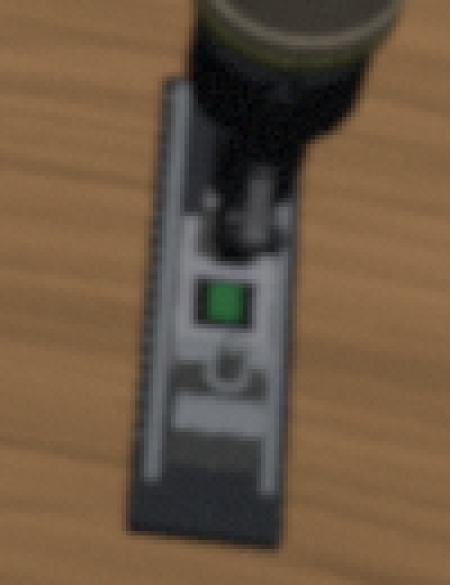

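The jaw has moved with the gripper and the shaft still stands upright at crop (232,360), almost at the anvil. I'll keep going in small steps.

```bash
python3 -m creep '{"slide":[[0,0.0005,0],[0,0,0]],"twist":[0,0]}' | grep -E "pos|ft"
python3 -m creep '{"slide":[[0,0.0005,0],[0,0,0]],"twist":[0,0]}' | grep -E "pos|ft"
python3 -m creep '{"slide":[[0,0.0005,0],[0,0,0]],"twist":[0,0]}' | grep -E "pos|ft"
```

```text
position: [0.4732, 0.1552, 0.037]
ft_force: [-1.7, -0.7, 7.9]
position: [0.4736, 0.1552, 0.037]
ft_force: [-2.5, -1.4, 7.6]
position: [0.4737, 0.1553, 0.037]
ft_force: [-5.9, -1.1, 10.1]
```

```bash
python3 -m creep '{"slide":[[0,0.0004,0],[0,0,0],[0,0,0],[0,0,0]],"twist":[0,0,0,0]}' | grep -E "pos|ft|grasp"
```

```text
position: [0.4737, 0.1552, 0.037]
ft_force: [-7.1, -2.1, 13.6]
grasp_force: 31.0
```

```bash
python3 -m creep '{"slide":[[0,0,0],[0,0,0],[0,0,0],[0,0,0]],"twist":[0,0,0,0]}' 55
python3 -m creep '{"slide":[[0,0,-0.01],[0,0,-0.03],[0,0,-0.05],[0,0,-0.05],[0,0,-0.05],[0,0,0]],"twist":[0,0,0,0,0,0]}'
python3 - <<'E'
from h import *
p,d=manip.camera("top");cv2.imwrite("pics/t2.png",cv2.resize(p[190:350,215:445],None,fx=3.4,fy=3.4,interpolation=3));np.save("top2.npy",d)
P=cloud("top",d)
def reg(name,r0,r1,c0,c1,zl,zh):
    Q=P[r0:r1,c0:c1].reshape(-1,3);Q=Q[(Q[:,2]>zl)&(Q[:,2]<zh)]
    print(name,len(Q),Q.mean(0).round(4),cv2.minAreaRect((Q[:,:2]*1000).astype(np.float32)) if len(Q)>3 else '')
reg("lug",255,280,390,412,.07,.095)
reg("shaft",235,262,234,252,.06,.1)
reg("anvil",232,248,228,256,.038,.06)
E
```

```text
clock: 9.02
position: [0.4742, 0.1551, 0.0362]
ee_rot: [0.678, 0.735, -0.0, -0.0]
ft_force: [0.2, -0.0, -0.5]
grip_width: 0.551
grasp_force: 0.0
clock: 9.78
position: [0.4761, 0.1557, 0.2309]
ee_rot: [0.678, 0.735, 0.004, 0.001]
ft_force: [-0.4, 0.0, -0.9]
grip_width: 0.548
grasp_force: 0.0
lug 94 [ 0.5136 -0.1668  0.0799] ((513.0828857421875, -167.35128784179688), (12.910155296325684, 28.689128875732422), 88.47708892822266)
shaft 32 [0.5504 0.1618 0.0756] ((550.158447265625, 162.045654296875), (9.617015838623047, 11.457452774047852), 28.783536911010742)
anvil 181 [0.5684 0.1621 0.0475] ((566.9957275390625, 162.1134033203125), (23.392478942871094, 39.3343620300293), 0.9150801301002502)
```

View pics/t2.png

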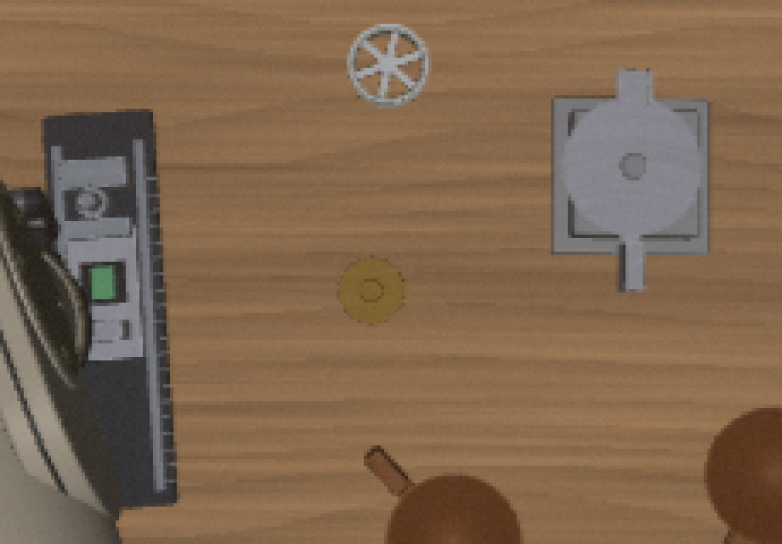

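The jaw is shut and the shaft stands between both jaws, crop (92,202). Next is the lug.

```bash
python3 -m creep '{"slide":[[-0.04,0.002,0],[-0.047,0.002,0],[-0.047,0.002,0],[-0.047,0.002,0],[-0.047,0.002,0],[-0.047,0.001,0],[-0.047,0.001,0],[-0.003,0,0]],"twist":[0,0,0,0,0,0,0,0]}'
python3 -m creep '{"slide":[[0,0,0],[0,0,0],[0,0,0],[0,0,0],[0,0,0],[0,0,0],[0,0,0],[0,0,0]],"twist":[9.7,9.7,9.7,9.7,9.7,9.7,9.7,9.7]}'
python3 -m creep '{"slide":[[0,0,0],[0,0,0],[0,0,0],[0,0,0]],"twist":[9.7,9.7,0,0]}'
python3 -c "
from h import *
from scipy.spatial.transform import Rotation as R
o=manip.get_obs();M=R.from_quat(o['ee_rot']).as_matrix();print(np.degrees(np.arctan2(M[1,1],M[0,1])),M[:,2],o['joint_pos'].round(2),M.T@(np.array([.5134,-.1672,.043])-o['position']))"
```

```text
clock: 10.82
position: [0.5114, -0.1717, 0.2252]
ee_rot: [0.68, 0.733, -0.001, -0.0]
ft_force: [-0.8, 0.7, -0.3]
grip_width: 0.547
grasp_force: 0.0
clock: 11.82
position: [0.5123, -0.1668, 0.2253]
ee_rot: [0.989, 0.146, -0.001, -0.0]
ft_force: [0.8, -0.1, 0.8]
grip_width: 0.55
grasp_force: 0.0
clock: 12.32
position: [0.5125, -0.1673, 0.2258]
ee_rot: [1.0, -0.018, -0.0, -0.0]
ft_force: [0.2, 0.1, 0.4]
grip_width: 0.548
grasp_force: 0.0
-92.07035966600381 [-8.59196731e-04  2.66279788e-04 -9.99999595e-01] [-0.52  0.18  0.85  1.73 -0.14  1.29 -1.25] [ 1.03138823e-03 -9.03387458e-05  1.82802205e-01]
```

```bash
python3 -m creep '{"slide":[[0.001,0,0.04],[0,0,0.045],[0,0,0.04],[0,0,0.03],[0,0,0.018],[0,0,0.009],[0,0,0],[0,0,0]],"twist":[0,0,0,0,0,0,0,0]}'
python3 -m creep '{"slide":[[0,0,0],[0,0,0],[0,0,0],[0,0,0]],"twist":[0,0,0,0]}' 24 20
python3 -m creep '{"slide":[[0,0,0],[0,0,0],[0,0,0]],"twist":[0,0,0]}' 18
python3 -m creep '{"slide":[[0,0,0],[0,0,0],[0,0,0]],"twist":[0,0,0]}' 15
python3 -m creep '{"slide":[[0,0,0],[0,0,0],[0,0,0],[0,0,0]],"twist":[0,0,0,0]}' 0 20
```

```text
clock: 13.32
position: [0.5144, -0.168, 0.0452]
ee_rot: [1.0, -0.02, 0.001, -0.0]
ft_force: [0.1, -0.3, 0.9]
grip_width: 0.549
grasp_force: 0.0
clock: 13.82
position: [0.5138, -0.1678, 0.0443]
ee_rot: [1.0, -0.02, 0.0, -0.0]
ft_force: [0.4, 0.1, -1.2]
grip_width: 0.241
grasp_force: 0.0
clock: 14.2
position: [0.5137, -0.1678, 0.0443]
ee_rot: [1.0, -0.02, -0.0, -0.0]
ft_force: [-1.0, 0.2, -0.1]
grip_width: 0.182
grasp_force: 0.0
clock: 14.58
position: [0.5137, -0.1678, 0.0443]
ee_rot: [1.0, -0.02, -0.0, -0.0]
ft_force: [-0.0, -0.8, 0.0]
grip_width: 0.154
grasp_force: 0.1
clock: 15.08
position: [0.5138, -0.1678, 0.0443]
ee_rot: [1.0, -0.02, 0.0, -0.0]
ft_force: [-0.1, -0.2, 0.2]
grip_width: 0.14
grasp_force: 23.1
```

```bash
python3 -m creep '{"slide":[[0,0,0],[0,0,0],[0,0,0]],"twist":[0,0,0]}' - 45
python3 -m creep '{"slide":[[0,0,0],[0,0,0],[0,0,0]],"twist":[0,0,0]}' - 80
python3 -m creep '{"slide":[[0,0,-0.001],[0,0,-0.002],[0,0,-0.002],[0,0,-0.002],[0,0,-0.002],[0,0,-0.001],[0,0,0],[0,0,0]],"twist":[0,0,0,0,0,0,0,0]}'
python3 - <<'E'
from h import *
p,d=manip.camera("scene");cv2.imwrite("pics/s3.png",cv2.resize(p[160:290,190:330],None,fx=4.5,fy=4.5,interpolation=3))
E
```

```text
clock: 15.45
position: [0.5138, -0.1678, 0.0443]
ee_rot: [1.0, -0.02, 0.0, -0.0]
ft_force: [-1.2, -0.2, 1.9]
grip_width: 0.134
grasp_force: 48.9
clock: 15.82
position: [0.5138, -0.1678, 0.0443]
ee_rot: [1.0, -0.02, 0.0, -0.0]
ft_force: [-1.3, 1.1, 4.0]
grip_width: 0.126
grasp_force: 79.4
clock: 16.82
position: [0.5137, -0.1678, 0.0542]
ee_rot: [1.0, -0.02, -0.0, -0.0]
ft_force: [0.1, -0.3, -1.9]
grip_width: 0.134
grasp_force: 79.1
```

View pics/s3.png

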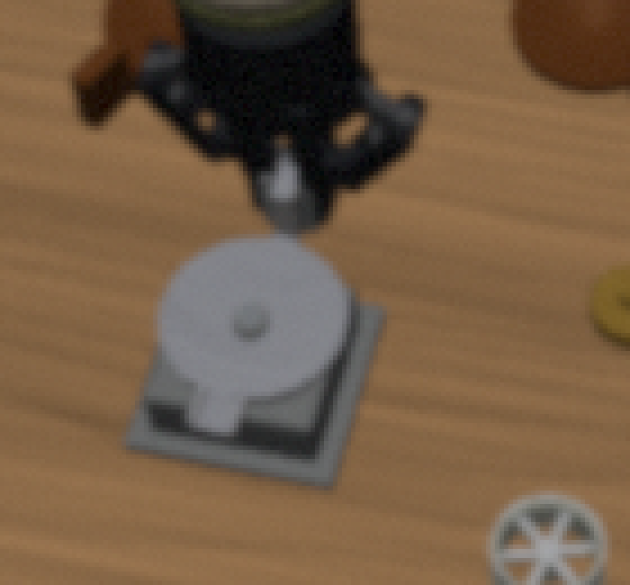

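The dish is up about 10 mm with the ball still in the middle, crop (252,322). Now I'll lift the rest and check the level from depth.

```bash
python3 -m creep '{"slide":[[0,0,-0.002],[0,0,-0.004],[0,0,-0.006],[0,0,-0.007],[0,0,-0.007],[0,0,-0.007],[0,0,-0.007],[0,0,-0.007]],"twist":[0,0,0,0,0,0,0,0]}'
python3 -m creep '{"slide":[[0,0,-0.007],[0,0,-0.007],[0,0,-0.007],[0,0,-0.007],[0,0,-0.006],[0,0,-0.004],[0,0,-0.003],[0,0,-0.001]],"twist":[0,0,0,0,0,0,0,0]}'
python3 -m creep '{"slide":[[0,0,0],[0,0,0],[0,0,0],[0,0,0]],"twist":[0,0,0,0]}'
cat >> h.py <<'E'
def dish(tag):
    out=[]
    for n in("scene","top"):
        p,d=manip.camera(n);P=cloud(n,d);g=p.astype(int)
        m=(P[...,2]>.125)&(P[...,2]<.165)&(np.hypot(P[...,0]-.575,P[...,1]+.17)<.12)&(np.ptp(g,axis=2)<30)&(g.mean(2)>95)
        cv2.imwrite(f"pics/{tag}_{n}.png",p)
        k,l,s,c=cv2.connectedComponentsWithStats(m.astype(np.uint8));i=1+s[1:,4].argmax();Q=P[l==i]
        A=np.c_[Q[:,:2]-Q[:,:2].mean(0),np.ones(len(Q))]
        f=np.linalg.lstsq(A,Q[:,2],rcond=None)[0];r=abs(A@f-Q[:,2])<.008;f=np.linalg.lstsq(A[r],Q[r,2],rcond=None)[0]
        print(n,len(Q),Q.mean(0).round(4),"slope",f.round(3),"bbox",s[i])
E
python3 -c "
from h import *
dish('up')
p=cv2.imread('pics/up_scene.png');cv2.imwrite('pics/upc.png',cv2.resize(p[130:290,180:350],None,fx=3.5,fy=3.5,interpolation=3))"
```

```text
clock: 17.88
position: [0.5138, -0.1678, 0.1018]
ee_rot: [1.0, -0.02, 0.0, -0.0]
ft_force: [0.2, 0.3, -1.4]
grip_width: 0.127
grasp_force: 79.1
clock: 18.88
position: [0.5138, -0.1678, 0.1434]
ee_rot: [1.0, -0.02, 0.0, -0.0]
ft_force: [-0.7, 0.2, -1.5]
grip_width: 0.129
grasp_force: 79.1
clock: 19.38
position: [0.5137, -0.1678, 0.1432]
ee_rot: [1.0, -0.02, -0.0, -0.0]
ft_force: [-0.7, 0.1, -2.0]
grip_width: 0.131
grasp_force: 79.1
scene 1437 [ 0.5803 -0.1713  0.145 ] slope [ 0.03  -0.003  0.145] bbox [ 219  186   45   47 1437]
top 848 [ 0.5901 -0.1561  0.146 ] slope [0.128 0.145 0.146] bbox [385 204  33  50 848]
```

View pics/upc.png

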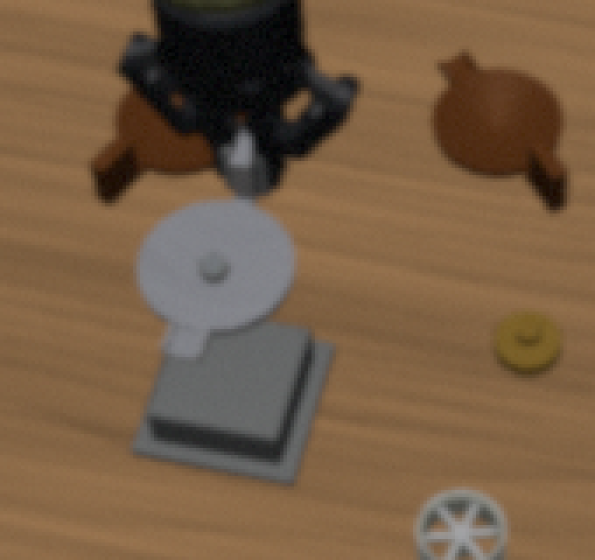

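The dish is level (slope about 0.03), the ball is centred at crop (213,268), and it has been lifted about 99 mm. To aim at the shaft, I'll turn it about 96° counter-clockwise around the dish axis.

```bash
python3 -m creep '{"slide":[[0,0.0011,0],[0,0.0022,0],[0,0.0032,0],[0,0.0043,0],[0,0.0043,0],[0,0.0043,0],[0,0.0043,0],[0,0.0043,0]],"twist":[-1,-2,-3,-4,-4,-4,-4,-4]}'
python3 -m creep '{"slide":[[0,0.0043,0],[0,0.0043,0],[0,0.0043,0],[0,0.0043,0],[0,0.0032,0],[0,0.0022,0],[0,0.0011,0]],"twist":[-4,-4,-4,-4,-3,-2,-1]}'
python3 -c "
from h import *
from scipy.spatial.transform import Rotation as R
o=manip.get_obs();M=R.from_quat(o['ee_rot']).as_matrix();print(np.degrees(np.arctan2(M[0,0]*0+M[1,0],M[0,0])),M[:,2],o['joint_pos'].round(2),'axis',o['position']+M[:,0]*.062)
dish('mid')"
```

```text
clock: 20.48
position: [0.518, -0.1955, 0.1432]
ee_rot: [0.978, 0.207, -0.0, -0.0]
ft_force: [-0.0, 0.5, -1.8]
grip_width: 0.127
grasp_force: 78.9
clock: 21.35
position: [0.5308, -0.2151, 0.1432]
ee_rot: [0.921, 0.389, -0.0, -0.0]
ft_force: [0.3, -0.3, -2.5]
grip_width: 0.136
grasp_force: 78.9
45.72992202492555 [-8.68068269e-05  5.95264635e-05 -9.99999994e-01] [-0.26  0.33  0.69  1.75 -0.23  1.15 -0.28] axis [ 0.57410142 -0.17075117  0.14322742]
scene 1444 [ 0.5773 -0.1677  0.145 ] slope [0.025 0.02  0.145] bbox [ 220  186   45   44 1444]
top 1592 [ 0.5767 -0.1662  0.1457] slope [0.023 0.026 0.146] bbox [ 381  211   48   47 1592]
```

```bash
python3 -m creep '{"slide":[[0,0.0011,0],[0,0.0022,0],[0,0.0032,0],[0,0.0043,0],[0,0.0043,0],[0,0.0043,0],[0,0.0043,0],[0,0.0043,0]],"twist":[-1,-2,-3,-4,-4,-4,-4,-4]}'
python3 -m creep '{"slide":[[0,0.0043,0],[0,0.0043,0],[0,0.0043,0],[0,0.0043,0],[0,0.0037,0],[0,0.0022,0],[0,0.0011,0],[0,0,0]],"twist":[-4,-4,-4,-4,-3.5,-2,-1,0]}'
python3 -m creep '{"slide":[[0,0,0],[0,0,0],[0,0,0],[0,0,0]],"twist":[0,0,0,0]}'
python3 -c "
from h import *
from scipy.spatial.transform import Rotation as R
o=manip.get_obs();M=R.from_quat(o['ee_rot']).as_matrix();a=o['position']+M[:,0]*.062;print(np.degrees(np.arctan2(M[1,0],M[0,0])),'axis',a,'shaft in dish',M.T@(np.array([.5504,.1615,.033])-a))
dish('end')
p=cv2.imread('pics/end_top.png');cv2.imwrite('pics/endc.png',cv2.resize(p[170:330,215:445],None,fx=3.4,fy=3.4,interpolation=3))"
```

```text
clock: 22.45
position: [0.5543, -0.2304, 0.1432]
ee_rot: [0.81, 0.587, 0.0, -0.0]
ft_force: [-0.5, 0.4, -2.1]
grip_width: 0.128
grasp_force: 78.9
clock: 23.45
position: [0.5778, -0.234, 0.1433]
ee_rot: [0.681, 0.732, 0.0, -0.0]
ft_force: [-0.0, -0.4, -1.1]
grip_width: 0.13
grasp_force: 78.9
clock: 23.95
position: [0.5778, -0.2339, 0.1433]
ee_rot: [0.681, 0.732, 0.0, -0.0]
ft_force: [-0.3, 0.6, -1.1]
grip_width: 0.13
grasp_force: 78.9
94.18373432008919 axis [ 0.57328801 -0.17205835  0.14327141] shaft in dish [0.33432698 0.00150843 0.1103087 ]
scene 1433 [ 0.5724 -0.1682  0.1451] slope [0.006 0.026 0.145] bbox [ 217  185   57   38 1433]
top 1641 [ 0.5715 -0.1671  0.1458] slope [-0.007  0.03   0.146] bbox [ 376  215   55   45 1641]
```

View pics/endc.png

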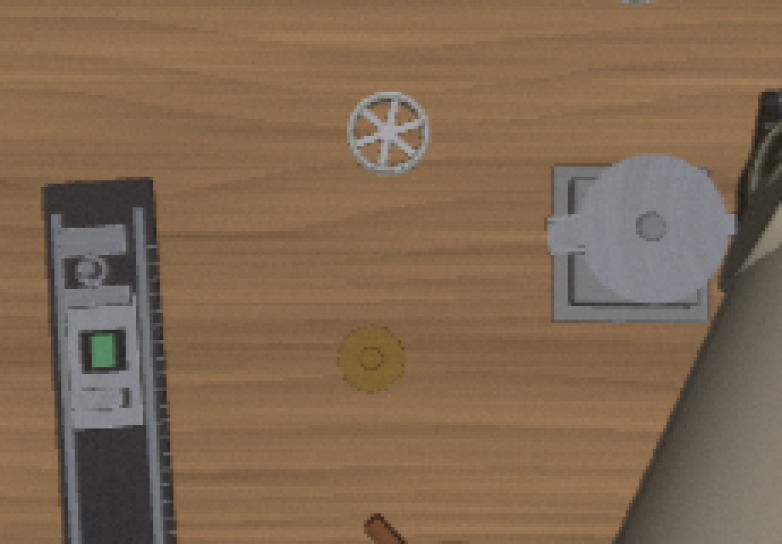

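The lip at crop (560,234) points at the shaft at (92,268). The ball is centred at (651,226), the dish is level and held over its block, and the jaw is shut on the upright shaft. Handing in.

```bash
python3 -c "
from workcell import manip
print(manip.hand_in())"
```

```text
the job is handed in; nothing more can be done
None
```

I handed the job in with the jaw shut on the upright shaft and the dish held level about 10 cm above its block, ball in the middle and lip pointing at the shaft; the hand-in returned no verdict.

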